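Put the brim cutter's guide set away in its caddy

ROBOT

A 6-joint arm with a two-finger parallel gripper is mounted at the origin on the work surface. World frame = base frame: x ahead of the robot, y to its left, z up, the work surface at z = 0. Lengths are in m, angles in rad, forces in N, time in s.
With the tool pointing down it reaches from about 0.3 to 0.825 m from the base axis. Payload 5.4 kg.
Tool frame: the origin (TCP) lies between the finger pads; the fingertips stand 8 mm ahead of it and the grasp point (between the pads) lies 11 mm behind it; z points along the fingers, y is the line along which they close (so a half turn about z gives the same grasp; the last joint's range is limited). The gripper opens to 92 mm and grips with 3 to 60 N. Pads are 20 mm wide; open, the fingers measure 128 mm over their backs; the gripper's body (75 mm by 189 mm) begins 69 mm behind the grasp point.
Start: joints at [0.991, 0.158, 1.597, -0, 1.386, -0.21], TCP at [0.208, 0.536, 0.223] pointing down, gripper open.
Joint ranges: [-2.91, 2.91], [-0.94, 2.29], [0.18, 2.7], [-1.29, 4.43], [0.17, 2.64], [-3, 3]. Speed limits (rad/s): [2.57, 2.57, 3.14, 3.14, 3.14, 3.14].

INTERFACE

Orientations are given as a unit quaternion [w, x, y, z].
In Python, from plant import observe, snapshot, close_job gives the robot as it stands. The module is installed in compiled form; this text tells all that it offers.
- The arm moves only by the shell command python3 -m creep 'ROWS' [FORCE]. ROWS is JSON, a list of rows, each a list of 7 numbers: the turn, a rotation vector about the tool's x, y, z in units of pi/4 rad (1.0 is pi/4 rad), then the shift along the tool's x, y, z in units of 0.2 m (1.0 is 0.2 m), then the opening, from -1 (shut) to 1 (fully open). In form: [[rx, ry, rz, dx, dy, dz, claw], ...]. A call has 1 to 20 rows; each row is the pose to reach, as a shift and turn from the pose commanded when the call began, along the tool's axes at that moment; what a row does not reach only later rows make up. A row lasts 1/10 s, in which the tool goes at most 50 mm and 8.59 degrees, less where a joint would pass 70% of its speed; a pose out of reach is approached as far as the arm can. A call with a number of a shift or a turn outside -1 to 1 is refused whole. A call with a gripper value outside its range is refused whole. The fingers move at their own pace and stop on an object; FORCE is the grip in N (left out, the last holds). Time passes only in rows, so rows that repeat a pose let the fingers close. It gives the time, the measured TCP pose, the force, the opening and the grip force at its end, in the units of the state.
- observe(): the state, without advancing time (a new reading comes with each control period).
- snapshot(name): name is "scene" or "top" or "wrist"; returns a dict with "pixels" (384x512x3 uint8, blue, green, red), "fx", "fy", "cx", "cy" (pixels), "k1" (the pictures are not rectified: a ray, as slopes to the right and down, at radius r is drawn at 1 + k1 r^2 times it, then the intrinsics apply), "rvec" (rotation vector, rad) and "tvec" (3), from world to camera coordinates, as OpenCV has them. Camera axes: x right, y down, z forward; pixel columns grow to the right and rows downward; lengths in m; the calibration is good to about 2 mm. A picture is of the moment at which its call begins. There is no depth.
- close_job(): hands the job in; it is judged then, once.
The state is a dict: "time": time; "joint_positions": joint angles; "dq": joint speeds; "joint_torque": joint torques, N m; "position": TCP position; "ee_rot": TCP orientation; "contact_force": force on the tool from outside, world axes, zero at the start; "ft_torque": the same for the moment, N m; "grip_width": opening from 0.0 (shut) to 1.0 (fully open); "grip_force": force on a finger pad.
Only numpy, scipy, OpenCV 4.12 (cv2) and the standard library are available. Lean on these libraries where they do the work, as an engineer would, in place of code of your own. Each camera call takes 0.05 s, during which the arm holds its last target. There are 200 camera calls.

TASK

Put the brim cutter's guide set away: set each of the three round-flanged rollers and the square-footed stop upright in the wooden caddy, each sitting flat on the bottom of the well made for its own size and shape (widest roller in the widest round well, and so on; the square stop in the square well). Leave the toothed gear and the plain sleeve, which do not belong to the set, standing where they are.

Things in the scene. Friction and masses are not known exactly. Their poses are not given: they have to be found in the camera images.
- roller_large_mid (a point): Bare steel, 50 mm tall, stands upright on the bench mat. The point is on its axis half-way up, 25 mm above its underside; z up. The largest flanged guide roller: a round flange 70 mm across and 12 mm thick at the bottom. Above it a slim round hub 24 mm across rises from 12 mm to 50 mm above the underside: lift it by the hub, fingers above the flange. About 0.5 kg.
- roller_medium_mid (a point): Bare steel, 50 mm tall, stands upright on the bench mat. The point is on its axis half-way up, 25 mm above its underside; z up. The middle flanged guide roller: a round flange 52 mm across and 12 mm thick at the bottom. Above it a slim round hub 24 mm across rises from 12 mm to 50 mm above the underside: lift it by the hub, fingers above the flange. About 0.33 kg.
- roller_small_mid (a point): Bare steel, 50 mm tall, stands upright on the bench mat. The point is on its axis half-way up, 25 mm above its underside; z up. The smallest flanged guide roller: a round flange 34 mm across and 12 mm thick at the bottom. Above it a slim round hub 24 mm across rises from 12 mm to 50 mm above the underside: lift it by the hub, fingers above the flange. About 0.22 kg.
- square_stop_mid (a point): Bare steel, 50 mm tall, stands upright on the bench mat. The point is on its axis half-way up, 25 mm above its underside; z up. The square stop: a square foot 52 by 52 mm, 12 mm thick, with a square post 24 by 24 mm above it from 12 mm to 50 mm; x and y run along the sides of foot and post. Lift it by the post. About 0.4 kg.
- insert_large_well (a point): Insert with the widest round well, 86 mm across. The four inserts, pale wooden blocks 98 mm square, are fixed two by two in any order, 99 mm apart, in a wooden caddy 214 mm square with a rim 24 mm high. Point: centre of the flat grey well floor, 12 mm above the bench; x, y along the block sides, z up. Well 10 mm deep.
- insert_medium_well (a point): Insert with the middle round well, 68 mm across. The four inserts, pale wooden blocks 98 mm square, are fixed two by two in any order, 99 mm apart, in a wooden caddy 214 mm square with a rim 24 mm high. Point: centre of the flat grey well floor, 12 mm above the bench; x, y along the block sides, z up. Well 10 mm deep.
- insert_small_well (a point): Insert with the narrowest round well, 50 mm across. The four inserts, pale wooden blocks 98 mm square, are fixed two by two in any order, 99 mm apart, in a wooden caddy 214 mm square with a rim 24 mm high. Point: centre of the flat grey well floor, 12 mm above the bench; x, y along the block sides, z up. Well 10 mm deep.
- insert_square_well (a point): Insert with the square well, 68 by 68 mm, its sides parallel to the block's. The four inserts, pale wooden blocks 98 mm square, are fixed two by two in any order, 99 mm apart, in a wooden caddy 214 mm square with a rim 24 mm high. Point: centre of the flat grey well floor, 12 mm above the bench; x, y along the block sides, z up. Well 10 mm deep; the foot goes in square to it.
- gear_mid (a point): Bare steel, 50 mm tall, stands upright on the bench mat. The point is on its axis half-way up, 25 mm above its underside; z up. Look-alike, leave it alone: a toothed gear wheel about 66 mm over its twelve teeth, 12 mm thick, with the same round hub 24 mm across up to 50 mm.
- plain_sleeve_mid (a point): Bare steel, 50 mm tall, stands upright on the bench mat. The point is on its axis half-way up, 25 mm above its underside; z up. Look-alike, leave it alone: a plain straight sleeve 36 mm across over its whole height, with no flange.
Things that resemble listed ones, but are neither listed nor needed, are in the scene too. Leave any turquoise look-alike of the part that bears square_stop_mid alone. Leave any yellow look-alike of the part that bears roller_large_mid alone.

How it is judged:
At the end, for the whole second after the job is handed in: Each roller and the square stop stands upright (0.08 rad), at rest on the floor of its own well, its middle 20 to 29 mm above that floor and within 13 mm of the well centre; gear and sleeve still stand upright within 25 mm of where they began (horizontal distance between roller_large_mid and insert_large_well below 0.013 m and z of roller_large_mid in the frame of insert_large_well between 0.02 and 0.029 m and angle between each of roller_large_mid, roller_medium_mid, roller_small_mid, square_stop_mid's own z axis and vertical below 0.08 rad and linear speed of each of roller_large, roller_medium, roller_small, square_stop below 0.02 m/s and horizontal distance between roller_medium_mid and insert_medium_well below 0.013 m and z of roller_medium_mid in the frame of insert_medium_well between 0.02 and 0.029 m and horizontal distance between roller_small_mid and insert_small_well below 0.013 m and z of roller_small_mid in the frame of insert_small_well between 0.02 and 0.029 m and horizontal distance between square_stop_mid and insert_square_well below 0.013 m and z of square_stop_mid in the frame of insert_square_well between 0.02 and 0.029 m and distance of each of gear_mid, plain_sleeve_mid from where it was at the start of the episode below 0.025 m and angle between each of gear_mid, plain_sleeve_mid's own z axis and vertical below 0.1 rad); the robot touches nothing.
It fails at once if the gear is lifted or carried off (distance of gear_mid from where it was at the start of the episode above 0.04 m).
It fails at once if the plain sleeve is lifted or carried off (distance of plain_sleeve_mid from where it was at the start of the episode above 0.04 m).
It also fails if it takes over 99 s, if anything falls off the work surface, if the arm or the gripper's body presses on something with over 40 N, if the wrist force passes 120 N, or if a joint passes its speed limit or range.

## Working session

There is one attempt and no reset: what is moved stays moved. The work goes in short steps, Python scripts to look and compute and a shell command to move; the robot and the scene stay as the last step left them, time stands still between calls to the robot, and variables do not carry over. Pictures are saved under pics/ and viewed, at most 14 in all, crops included, and the job is handed in when it is done.

```bash
mkdir -p pics; cat > h.py <<'E'
import numpy as np, cv2
from plant import observe, snapshot
def snap(n,f):
    s=snapshot(n); cv2.imwrite(f'pics/{f}.png',s['pixels']); np.save(f'pics/{f}.npy',s,allow_pickle=True); return s
def load(f): return np.load(f'pics/{f}.npy',allow_pickle=True).item()
def ray(s,u,v):
    x,y=(u-s['cx'])/s['fx'],(v-s['cy'])/s['fy']
    r=np.hypot(x,y); q=r
    for _ in range(20): q=r/(1+s['k1']*q*q)
    k=q/r if r>0 else 1
    R=cv2.Rodrigues(np.array(s['rvec'],float))[0]; t=np.array(s['tvec'],float).ravel()
    return -R.T@t, R.T@np.array([x*k,y*k,1])
def at(s,u,v,z):
    o,d=ray(s,u,v); return (o+d*(z-o[2])/d[2])
def proj(s,p):
    R=cv2.Rodrigues(np.array(s['rvec'],float))[0]; c=R@np.array(p)+np.array(s['tvec']).ravel()
    x,y=c[:2]/c[2]; k=1+s['k1']*(x*x+y*y); return np.array([s['fx']*x*k+s['cx'],s['fy']*y*k+s['cy']])
E
python3 - <<'E'
from h import *
for n in ['top','scene']:
    s=snap(n,n+'0'); o,d=ray(s,256,192); print(n,o,d,s['k1'],s['fx'])
    cv2.imwrite(f'pics/{n}0b.png',cv2.resize(s['pixels'],(800,600),interpolation=cv2.INTER_CUBIC))
print(observe())
E
```

```text
top [ 0.43098946 -0.06770069  1.12138774] [ 0.12134822 -0.02552303 -0.99242427] -0.15150705756033508 435.8472983572847
scene [ 0.94091495 -0.68319721  0.93134562] [-0.33175273  0.55642877 -0.76191604] -0.005478435573238838 443.21470176693396
{'time': 0.1, 'joint_positions': array([ 9.90908516e-01,  1.59002540e-01,  1.59807159e+00,  1.44986723e-05,
        1.38619568e+00, -2.10099460e-01]), 'dq': array([-6.50378871e-04, -2.87201230e-04, -2.58910130e-03, -5.42152641e-05,
       -1.49130233e-03, -1.03247705e-03]), 'joint_torque': array([-4.16883108e-05, -3.86503744e+01, -3.22960246e+01,  7.01987674e-02,
        3.39302723e-02, -6.25450548e-05]), 'position': array([0.20752935, 0.53566648, 0.22172547]), 'ee_rot': array([-3.29263317e-04,  1.83843763e-01,  9.82955120e-01, -7.71265289e-04]), 'contact_force': array([ 0.97589097,  0.2670569 , -0.21751914]), 'ft_torque': array([ 0.0136526 , -0.01580363, -0.02445268]), 'grip_force': 0.0, 'grip_width': 1.0023021398369825}
```

View pics/top0b.png

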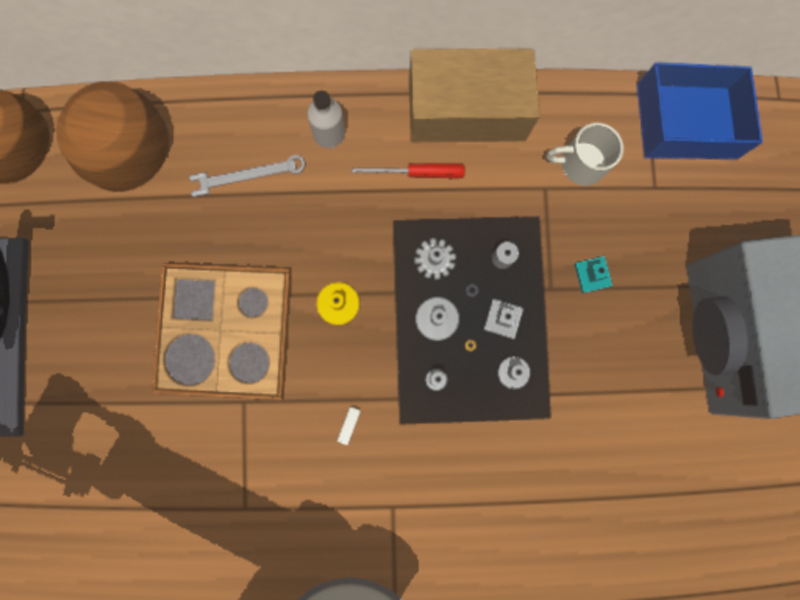

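View pics/scene0b.png

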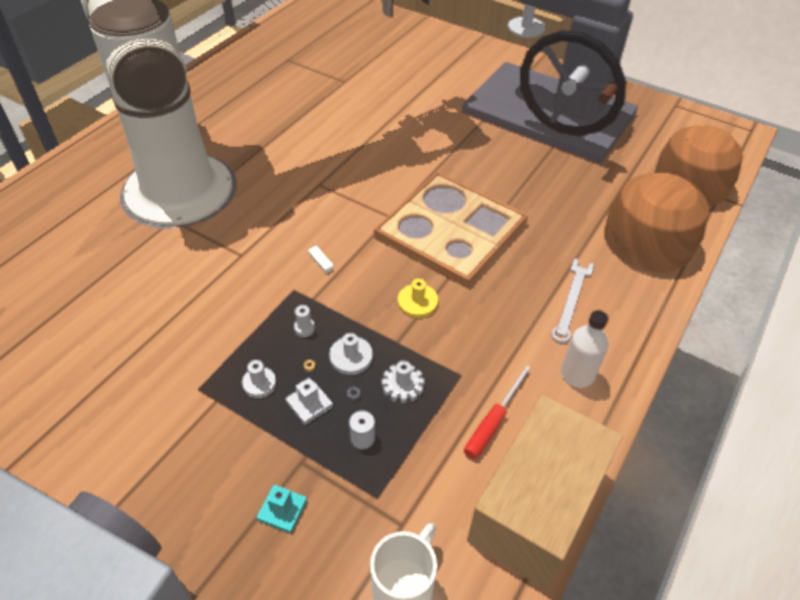

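The top view (800x600 scale) shows these parts on the mat:
- Gear (435,258), sleeve (505,254).
- Large roller (437,319), square stop (504,319).
- Small roller (436,380), medium roller (514,373).
- Yellow look-alike (338,303) and turquoise look-alike (594,274) lie off the mat, so I'll leave them.

The caddy wells are square (194,298), small (252,302), large (189,358) and medium (249,362). Next I'll measure them and confirm in an enlarged crop.

```bash
python3 - <<'E'
from h import *
t=load('top0'); im=t['pixels']; f=1.5625
hsv=cv2.cvtColor(im,cv2.COLOR_BGR2HSV)
m=((hsv[...,1]<60)&(hsv[...,2]>85)&(np.indices(im.shape[:2])[0]>135)).astype(np.uint8)
n,l,st,c=cv2.connectedComponentsWithStats(m)
for i in range(1,n):
    if 30<st[i,4]<3000 and 95<c[i][0]<360 and c[i][1]<275:
        print(i,c[i].round(1),st[i], at(t,*c[i],.012).round(4))
g=((hsv[...,1]<70)&(hsv[...,2]<150)).astype(np.uint8)[:, :]
g[:, 190:]=0; g[:,:100]=0; g[:168]=0;g[255:]=0
n,l,st,c=cv2.connectedComponentsWithStats(g)
for i in range(1,n):
    if st[i,4]>100:
        r=cv2.minAreaRect(np.argwhere(l==i)[:,::-1].astype(np.float32)); print('well',c[i].round(1),st[i],at(t,*c[i],.012).round(4),r[1],r[2])
cv2.imwrite('pics/c1.png',cv2.resize(im[140:270,245:400],None,fx=4.6,fy=4.6,interpolation=cv2.INTER_CUBIC))
E
```

```text
3 [278.  165.2] [265 152  27  27 488] [ 0.6351 -0.155   0.012 ]
4 [323.4 162.7] [316 154  16  18 208] [ 0.6394 -0.2737  0.012 ]
15 [123.9 191.5] [111 179  26  26 598] [0.5763 0.246  0.012 ]
20 [161.6 193.3] [153 185  18  18 256] [0.5692 0.1467 0.012 ]
26 [279.4 203.6] [266 190  28  28 621] [ 0.5353 -0.1554  0.012 ]
27 [322.  203.7] [310 191  25  26 441] [ 0.5323 -0.2651  0.012 ]
29 [121.1 229.7] [106 214  31  32 788] [0.4776 0.2528 0.012 ]
31 [159.1 231.8] [147 220  25  25 496] [0.4703 0.1538 0.012 ]
32 [328.6 238.2] [319 228  21  21 342] [ 0.4434 -0.2785  0.012 ]
33 [278.8 242.9] [272 237  15  13 147] [ 0.4351 -0.1507  0.012 ]
36 [222.7 272.1] [216 260  14  25 176] [ 0.3651 -0.007   0.012 ]
well [123.8 191.5] [111 179  26  26 610] [0.5764 0.2461 0.012 ] (24.545513153076172, 25.011144638061523) 3.8140745162963867
well [161.6 193.3] [153 185  18  18 260] [0.5692 0.1469 0.012 ] (17.0, 17.0) 90.0
well [121.1 229.6] [106 214  31  32 797] [0.4778 0.2527 0.012 ] (31.0, 30.0) 90.0
well [159.1 231.8] [147 219  25  26 503] [0.4703 0.1538 0.012 ] (25.0, 24.0) 90.0
```

View pics/c1.png

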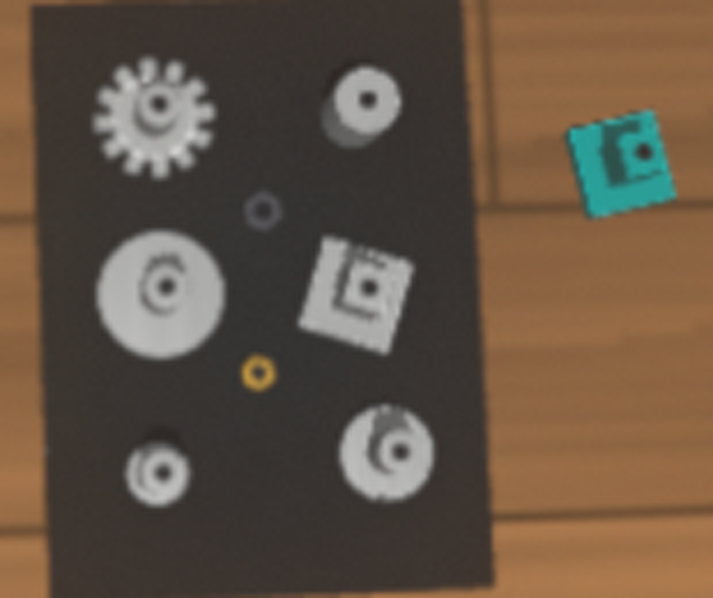

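The crop confirms the set: large roller (plain disc, 161,294), small roller (158,473), medium roller (387,453) and the bare-steel square stop (356,294). The toothed gear (158,115), plain sleeve (365,105) and turquoise stop (622,163) stay put. Next I'll fix the axes from the flange centres and the hub holes.

```bash
cat >> h.py <<'E'
from scipy.spatial.transform import Rotation as Ro
def go(x,y,z,yaw):
    """row shift/turn from measured pose to tool-down pose; yaw deg = angle of tool y from world y"""
    o=observe(); w=o['ee_rot']; R0=Ro.from_quat([w[1],w[2],w[3],w[0]])
    best=None
    for k in (0,180):
        R1=Ro.from_euler('z',yaw+k,degrees=True)*Ro.from_quat([0,1,0,0])
        r=(R0.inv()*R1).as_rotvec()
        if best is None or np.linalg.norm(r)<np.linalg.norm(best): best=r
    d=R0.inv().apply(np.array([x,y,z])-o['position'])
    print('turn',(best/(np.pi/4)).round(3),'shift',(d/.2).round(3),'| pos',o['position'].round(4),'F',o['contact_force'].round(1),'grip',round(o['grip_width'],3),round(o['grip_force'],1),'t',o['time'],'j',o['joint_positions'].round(2))
E
python3 - <<'E'
from h import *
t=load('top0'); s=4.6
def P(x,y,z): return at(t,245+(x+.5)/s-.5,140+(y+.5)/s-.5,z)[:2].round(4)
for n,f,h in [('large',(161,294),(166,286)),('small',(158,473),(162,471)),('med',(387,453),(399,452)),('sq',(356,294.5),(369,287))]:
    print(n,P(*f,.012),P(*h,.05))
q=[P(*c,.012) for c in [(325,237),(413,263),(388,352),(299,326)]]
for i in range(4):
    e=q[(i+1)%4]-q[i]; print(np.linalg.norm(e),np.degrees(np.arctan2(e[1],e[0]))%90)
go(.535,-.155,.13,0)
E
```

```text
large [ 0.5355 -0.1559] [ 0.5362 -0.1557]
small [ 0.4363 -0.1511] [ 0.4371 -0.1504]
med [ 0.4437 -0.279 ] [ 0.4436 -0.2783]
sq [ 0.5325 -0.2652] [ 0.5329 -0.2657]
0.05170541557709408 72.09068578353558
0.0521460449123421 71.66928838077857
0.051960465740791814 72.29733715069364
0.052335934117965235 71.39195267195784
turn [-0.002 -0.001 -0.471] shift [-2.775 -2.627  0.462] | pos [0.2075 0.5357 0.2217] F [ 1.   0.3 -0.2] grip 1.002 0.0 t 0.1 j [ 0.99  0.16  1.6   0.    1.39 -0.21]
```

```bash
python3 -m creep '[[0,0,-0.471,-0.2,-0.19,0,0.1],[0,0,-0.471,-0.4,-0.38,0,0.1],[0,0,-0.471,-0.6,-0.57,0.05,0.1],[0,0,-0.471,-0.8,-0.76,0.1,0.1],[0,0,-0.471,-1,-0.95,0.1,0.1],[0,0,-0.471,-1,-0.95,0.1,0.1]]' 25
python3 -c "from h import *;go(.535,-.155,.13,0)"
```

```text
time: 0.7
position: [0.3259, 0.2841, 0.2018]
ee_rot: [-0.0, 0.001, 1.0, -0.001]
contact_force: [0.8, 1.9, 0.1]
grip_width: 0.551
grip_force: 0.0
turn [-0.001 -0.001 -0.002] shift [-1.048 -2.194  0.361] | pos [0.3259 0.2841 0.2018] F [0.8 1.9 0.1] grip 0.551 0.0 t 0.7 j [ 0.44 -0.21  2.   -0.    1.35 -1.13]
```

```bash
python3 -m creep '[[0,0,0,-0.1,-0.2,0,0.1],[0,0,0,-0.2,-0.4,0,0.1],[0,0,0,-0.3,-0.6,0.05,0.1],[0,0,0,-0.4,-0.8,0.1,0.1],[0,0,0,-0.5,-1,0.1,0.1],[0,0,0,-0.5,-1,0.1,0.1]]'
python3 -m creep '[[0,0,0,-0.1,-0.2,0,0.1],[0,0,0,-0.2,-0.4,0,0.1],[0,0,0,-0.3,-0.6,0.05,0.1],[0,0,0,-0.4,-0.8,0.1,0.1],[0,0,0,-0.5,-1,0.1,0.1],[0,0,0,-0.5,-1,0.1,0.1]]' >/dev/null
python3 -c "
from h import *
s=snap('wrist','w1')
go(.5358,-.1558,.026,0)"
```

```text
time: 1.3
position: [0.427, 0.0827, 0.1823]
ee_rot: [-0.0, 0.003, 1.0, -0.001]
contact_force: [0.0, 0.9, 0.1]
grip_width: 0.55
grip_force: 0.0
turn [ 0.001 -0.001 -0.003] shift [-0.05  -0.209  0.68 ] | pos [ 0.526  -0.1141  0.1621] F [ 0.3  0.9 -0.6] grip 0.552 0.0 t 1.95 j [-0.44  0.12  1.76  0.    1.26 -2.01]
```

View pics/w1.png

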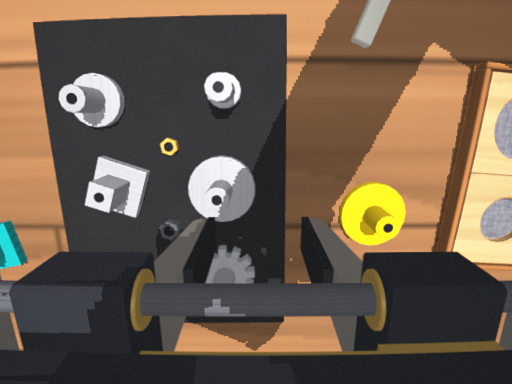

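The wrist view shows the large roller's hub top at (216,199) and its flange at (222,188), between the fingers. The gear sits beyond it at (230,268). I'll centre over the hub, go down and grip.

```bash
python3 -c "
from h import *
s=load('w1');print(at(s,216,199,.05),at(s,222,188,.012))"
python3 -m creep '[[0,0,0,-0.05,-0.21,0,0.1],[0,0,0,-0.05,-0.21,0.1,0.1],[0,0,0,-0.05,-0.21,0.2,0.1],[0,0,0,-0.05,-0.21,0.3,0.1],[0,0,0,-0.05,-0.21,0.4,0.1],[0,0,0,-0.05,-0.21,0.4,0.1]]'
python3 -c "from h import *;go(.5358,-.1558,.026,0)"
```

```text
[ 0.53496356 -0.15506746  0.05      ] [ 0.5335244  -0.15376772  0.012     ]
time: 2.55
position: [0.5331, -0.152, 0.0797]
ee_rot: [-0.003, -0.001, 1.0, 0.002]
contact_force: [-0.2, 0.3, 0.1]
grip_width: 0.551
grip_force: 0.0
turn [ 0.005 -0.007  0.002] shift [-0.015 -0.02   0.269] | pos [ 0.5331 -0.152   0.0797] F [-0.2  0.3  0.1] grip 0.551 0.0 t 2.55 j [-0.5   0.27  1.77  0.    1.11 -2.07]
```

```bash
python3 -m creep '[[0,0,0,-0.01,-0.015,0.1,0.1],[0,0,0,-0.01,-0.015,0.2,0.1],[0,0,0,-0.01,-0.015,0.265,0.1],[0,0,0,-0.01,-0.015,0.265,0.1],[0,0,0,-0.01,-0.015,0.265,-1],[0,0,0,-0.01,-0.015,0.265,-1],[0,0,0,-0.01,-0.015,0.265,-1],[0,0,0,-0.01,-0.015,0.265,-1],[0,0,0,-0.01,-0.015,0.265,-1],[0,0,0,-0.01,-0.015,0.265,-1]]' 30
python3 -c "from h import *;go(.5358,-.1558,.126,0)"
```

```text
time: 3.55
position: [0.5384, -0.1572, 0.0308]
ee_rot: [0.001, 0.0, 1.0, 0.001]
contact_force: [0.2, 6.2, 5.2]
grip_width: 0.255
grip_force: 30.0
turn [ 0.002  0.002 -0.   ] shift [ 0.013  0.008 -0.476] | pos [ 0.5384 -0.1572  0.0308] F [0.2 6.2 5.2] grip 0.255 30.0 t 3.55 j [-0.5   0.35  1.78  0.    1.01 -2.07]
```

```bash
python3 -m creep '[[0,0,0,0,0,-0.05,-1],[0,0,0,0,0,-0.15,-1],[0,0,0,0,0,-0.25,-1],[0,0,0,0,0,-0.35,-1],[0,0,0,0,0,-0.45,-1],[0,0,0,0,0,-0.5,-1],[0,0,0,0.02,0.1,-0.5,-1],[0,0,0,0.05,0.25,-0.5,-1],[0,0,0,0.08,0.4,-0.5,-1],[0,0,0,0.1,0.6,-0.5,-1],[0,0,0,0.13,0.8,-0.5,-1],[0,0,0,0.14,1,-0.5,-1]]'
python3 -m creep '[[0,0,0,0.03,0.2,0,-1],[0,0,0,0.06,0.4,0,-1],[0,0,0,0.09,0.6,0,-1],[0,0,0,0.12,0.8,0,-1],[0,0,0,0.14,0.95,0,-1],[0,0,0,0.15,1.03,0,-1],[0,0,0,0.15,1.05,0,-1],[0,0,0,0.15,1.05,0,-1]]'
python3 -c "
from h import *
s=snap('wrist','w2');go(.480,.2515,.043,0)"
```

```text
time: 4.75
position: [0.5075, 0.0438, 0.1283]
ee_rot: [-0.001, 0.0, 1.0, 0.0]
contact_force: [0.2, 0.8, -5.2]
grip_width: 0.256
grip_force: 30.0
turn [ 0.008 -0.005  0.004] shift [0.129 1.006 0.432] | pos [0.5067 0.0498 0.1281] F [-0.9  7.3 -4.9] grip 0.252 30.0 t 4.8 j [-0.14  0.09  1.87  0.01  1.19 -1.72]refused, shift out of range in row 7
```

View pics/w2.png

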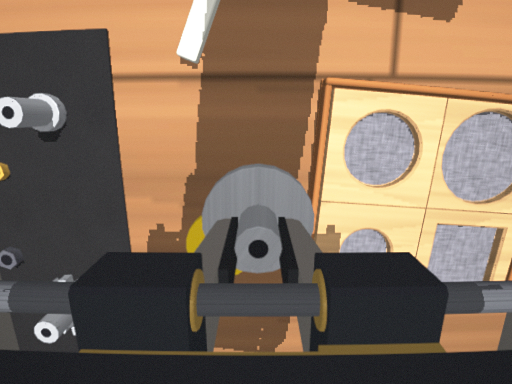

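The large roller is held upright, hub at (258,248), with the caddy to the right. The second call was refused because a shift went over 1, so I'll continue in range.

```bash
python3 -m creep '[[0,0,0,0.03,0.2,0,-1],[0,0,0,0.06,0.4,0,-1],[0,0,0,0.09,0.6,0,-1],[0,0,0,0.12,0.8,0,-1],[0,0,0,0.14,0.95,0,-1],[0,0,0,0.15,1,0,-1],[0,0,0,0.15,1,0,-1]]'
python3 -m creep '[[0,0,0,0,0.05,0,-1],[0,0,0,0,0.05,0.1,-1],[0,0,0,0,0.05,0.2,-1],[0,0,0,0,0.05,0.2,-1],[0,0,0,0,0.05,0.2,-1]]'
python3 -c "
from h import *
s=snap('wrist','w3');go(.480,.2515,.043,0)"
```

```text
time: 5.5
position: [0.4782, 0.2426, 0.1286]
ee_rot: [-0.001, -0.001, 1.0, -0.0]
contact_force: [-0.9, -0.8, -5.3]
grip_width: 0.253
grip_force: 30.0
time: 6.0
position: [0.4797, 0.251, 0.0896]
ee_rot: [-0.0, 0.001, 1.0, -0.0]
contact_force: [0.5, -0.1, -4.9]
grip_width: 0.256
grip_force: 30.0
turn [ 0.     0.001 -0.001] shift [0.002 0.001 0.237] | pos [0.4804 0.2514 0.0904] F [ 0.6  0.7 -6.2] grip 0.253 30.0 t 6.05 j [ 0.26  0.22  1.81 -0.    1.12 -1.31]
```

View pics/w3.png

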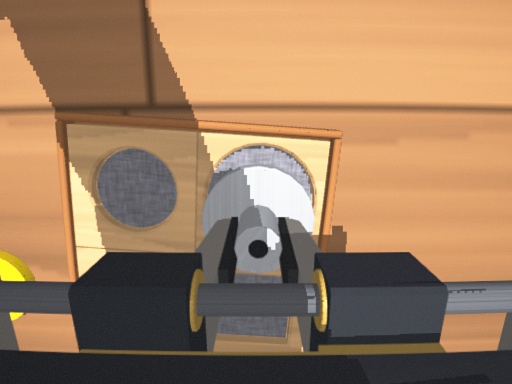

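The large roller hangs over the large well, flange (258,210) and well behind it at (263,180), so the alignment looks right. Lowering and releasing.

```bash
python3 -m creep '[[0,0,0,0,0,0.08,-1],[0,0,0,0,0,0.15,-1],[0,0,0,0,0,0.2,-1],[0,0,0,0,0,0.225,-1],[0,0,0,0,0,0.235,-1],[0,0,0,0,0,0.235,-1]]'
python3 -m creep '[[0,0,0,0,0,0,0.1],[0,0,0,0,0,0,0.1],[0,0,0,0,0,0,0.1],[0,0,0,0,0,0,0.1],[0,0,0,0,0,0,0.1]]'
python3 -m creep '[[0,0,0,0,0,-0.1,0.1],[0,0,0,0,0,-0.25,0.1],[0,0,0,0,0,-0.45,0.1],[0,0,0,0.05,-0.2,-0.45,0.1],[0,0,0,0.1,-0.4,-0.45,0.1],[0,0,0,0.1,-0.6,-0.45,0.1],[0,0,0,0.1,-0.8,-0.45,0.1],[0,0,0,0.1,-1,-0.45,0.1],[0,0,0,0.1,-1,-0.45,0.1]]'
python3 -c "
from h import *
s=snap('top','t2')
hsv=cv2.cvtColor(s['pixels'],cv2.COLOR_BGR2HSV)[:,:,:]
cv2.imwrite('pics/t2c.png',cv2.resize(s['pixels'][155:265,90:250],None,fx=5,fy=5,interpolation=cv2.INTER_CUBIC))
go(.4367,-.1508,.11,0)"
```

```text
time: 6.65
position: [0.4798, 0.2517, 0.0426]
ee_rot: [0.0, -0.0, 1.0, -0.0]
contact_force: [0.2, -1.3, -5.1]
grip_width: 0.25
grip_force: 30.0
time: 7.15
position: [0.48, 0.2518, 0.043]
ee_rot: [0.0, -0.0, 1.0, 0.0]
contact_force: [0.0, -0.7, 0.3]
grip_width: 0.55
grip_force: 0.0
time: 8.05
position: [0.46, 0.048, 0.133]
ee_rot: [0.0, 0.003, 1.0, -0.001]
contact_force: [-0.2, -0.3, 0.4]
grip_width: 0.551
grip_force: 0.0
turn [-0.     0.001 -0.005] shift [ 0.112 -1.004  0.114] | pos [0.4599 0.05   0.1329] F [ 1.  -0.3 -1.6] grip 0.551 0.0 t 8.1 j [-0.15 -0.05  2.    0.    1.19 -1.72]
```

View pics/t2c.png

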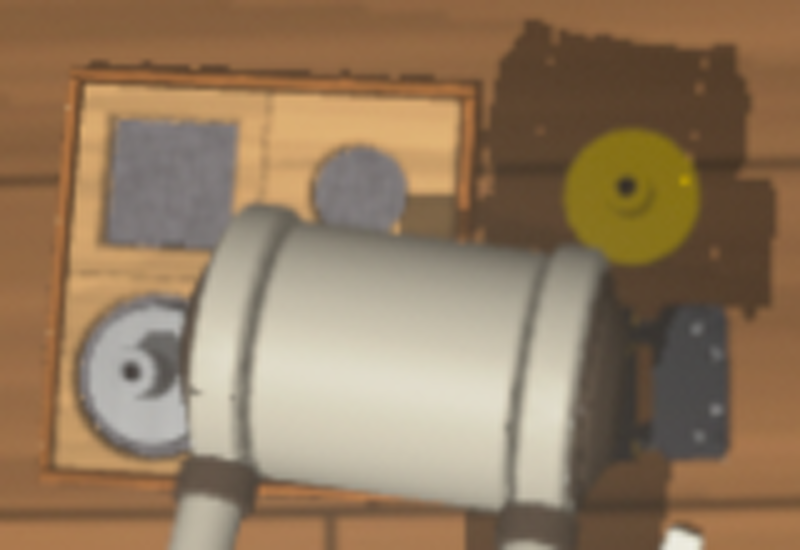

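The large roller sits flat and central in its well, hub at (132,372) in the crop. Next is the small roller.

```bash
python3 -m creep '[[0,0,0,0.03,-0.2,0,0.1],[0,0,0,0.05,-0.4,0,0.1],[0,0,0,0.08,-0.6,0,0.1],[0,0,0,0.1,-0.8,0,0.1],[0,0,0,0.112,-0.95,0,0.1],[0,0,0,0.112,-1,0,0.1],[0,0,0,0.112,-1,0.1,0.1],[0,0,0,0.112,-1,0.2,0.1],[0,0,0,0.112,-1,0.2,0.1],[0,0,0,0.112,-1,0.2,0.1]]' >/dev/null
python3 -c "from h import *;go(.4367,-.1508,.030,0)"
```

```text
turn [ 0.001 -0.001  0.002] shift [ 0.004 -0.019  0.313] | pos [ 0.4375 -0.1471  0.0927] F [ 0.6 -0.2  1. ] grip 0.553 0.0 t 9.1 j [-0.59  0.01  2.03  0.    1.1  -2.16]
```

```bash
python3 -m creep '[[0,0,0,0.003,-0.012,0.1,0.1],[0,0,0,0.003,-0.012,0.2,0.1],[0,0,0,0.003,-0.012,0.29,0.1],[0,0,0,0.003,-0.012,0.313,0.1],[0,0,0,0.003,-0.012,0.313,-1],[0,0,0,0.003,-0.012,0.313,-1],[0,0,0,0.003,-0.012,0.313,-1],[0,0,0,0.003,-0.012,0.313,-1],[0,0,0,0.003,-0.012,0.313,-1],[0,0,0,0.003,-0.012,0.313,-1]]' 25
python3 -m creep '[[0,0,0,0,0,-0.08,-1],[0,0,0,0,0,-0.2,-1],[0,0,0,0,0,-0.35,-1],[0,0,0,0,0,-0.45,-1],[0,0,0,0,0,-0.5,-1],[0,0,0,-0.05,0.1,-0.5,-1],[0,0,0,-0.1,0.25,-0.5,-1],[0,0,0,-0.15,0.4,-0.5,-1],[0,0,0,-0.25,0.6,-0.5,-1],[0,0,0,-0.35,0.8,-0.5,-1],[0,0,0,-0.4,0.95,-0.5,-1],[0,0,0,-0.4,1,-0.5,-1],[0,0,0,-0.4,1,-0.5,-1]]'
python3 -c "from h import *;go(.5692,.1458,.043,0)"
```

```text
time: 10.1
position: [0.4375, -0.151, 0.0311]
ee_rot: [0.001, 0.0, 1.0, -0.0]
contact_force: [-0.2, 2.1, 7.7]
grip_width: 0.256
grip_force: 25.0
time: 11.4
position: [0.5157, 0.0502, 0.129]
ee_rot: [-0.001, -0.001, 1.0, 0.0]
contact_force: [0.4, -0.5, -0.9]
grip_width: 0.254
grip_force: 25.0
turn [ 0.    -0.003  0.003] shift [-0.27   0.477  0.429] | pos [0.5157 0.0502 0.129 ] F [ 0.4 -0.5 -0.9] grip 0.254 25.0 t 11.4 j [-0.14  0.11  1.85 -0.    1.19 -1.71]
```

```bash
python3 -m creep '[[0,0,0,-0.06,0.1,0,-1],[0,0,0,-0.16,0.27,0,-1],[0,0,0,-0.23,0.4,0,-1],[0,0,0,-0.27,0.475,0,-1],[0,0,0,-0.27,0.475,0.05,-1],[0,0,0,-0.27,0.475,0.15,-1],[0,0,0,-0.27,0.475,0.2,-1],[0,0,0,-0.27,0.475,0.2,-1]]'
python3 -c "
from h import *
s=snap('wrist','w4');go(.5692,.1458,.043,0)"
```

```text
time: 12.2
position: [0.5683, 0.1427, 0.0873]
ee_rot: [-0.003, 0.001, 1.0, -0.0]
contact_force: [-0.3, 0.3, -2.7]
grip_width: 0.257
grip_force: 25.0
turn [-0.001 -0.004 -0.002] shift [0.001 0.014 0.229] | pos [0.5695 0.143  0.0888] F [-0.8 -0.2 -1.3] grip 0.253 25.0 t 12.25 j [ 0.04  0.33  1.67 -0.    1.14 -1.53]
```

View pics/w4.png

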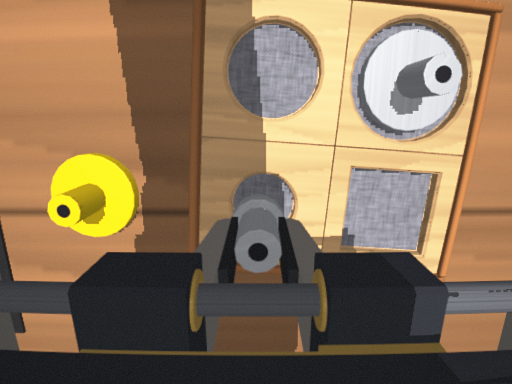

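The small roller (258,225) hangs over the small well, whose edges are at 232 and 296, so it needs about 3 mm more in y, matching the state reading. Lowering.

```bash
python3 -c "
from h import *
s=load('w4');print(at(s,264,203,.022),at(s,274,68,.022))"
python3 -m creep '[[0,0,0,0,0.012,0.05,-1],[0,0,0,0,0.012,0.12,-1],[0,0,0,0,0.012,0.18,-1],[0,0,0,0,0.012,0.21,-1],[0,0,0,0,0.012,0.228,-1],[0,0,0,0,0.012,0.228,-1]]'
python3 -m creep '[[0,0,0,0,0,0,0.1],[0,0,0,0,0,0,0.1],[0,0,0,0,0,0,0.1],[0,0,0,0,0,0,0.1],[0,0,0,0,0,0,0.1]]'
python3 -m creep '[[0,0,0,0,0,-0.1,0.1],[0,0,0,0,0,-0.25,0.1],[0,0,0,0,0,-0.45,0.1],[0,0,0,0.1,-0.2,-0.45,0.1],[0,0,0,0.2,-0.4,-0.45,0.1],[0,0,0,0.3,-0.6,-0.45,0.1],[0,0,0,0.35,-0.8,-0.45,0.1],[0,0,0,0.4,-1,-0.45,0.1],[0,0,0,0.4,-1,-0.45,0.1]]' >/dev/null
python3 -c "
from h import *
s=snap('top','t3');go(.4437,-.2787,.130,0)"
```

```text
[0.56644332 0.14785518 0.022     ] [0.46794985 0.15462002 0.022     ]
time: 12.85
position: [0.5703, 0.1467, 0.0437]
ee_rot: [-0.001, -0.0, 1.0, -0.0]
contact_force: [0.4, -0.0, -1.7]
grip_width: 0.248
grip_force: 25.0
time: 13.35
position: [0.5709, 0.1467, 0.0447]
ee_rot: [0.0, -0.0, 1.0, 0.0]
contact_force: [0.1, 0.4, -0.1]
grip_width: 0.547
grip_force: 0.0
turn [-0.     0.001 -0.005] shift [ 0.229 -1.119  0.024] | pos [ 0.4905 -0.0551  0.1347] F [ 0.4  0.7 -0.2] grip 0.548 0.0 t 14.3 j [-0.36  0.03  1.91  0.    1.19 -1.92]
```

```bash
python3 -m creep '[[0,0,0,0.05,-0.2,0,0.1],[0,0,0,0.1,-0.4,0,0.1],[0,0,0,0.15,-0.6,0,0.1],[0,0,0,0.2,-0.8,0,0.1],[0,0,0,0.228,-0.95,0,0.1],[0,0,0,0.228,-1,0,0.1],[0,0,0,0.228,-1,0,0.1]]' >/dev/null
python3 -m creep '[[0,0,0,0,-0.11,0,0.1],[0,0,0,0,-0.11,0.1,0.1],[0,0,0,0,-0.11,0.2,0.1],[0,0,0,0,-0.11,0.2,0.1],[0,0,0,0,-0.11,0.2,0.1]]' >/dev/null
python3 -c "from h import *;go(.4437,-.2787,.030,0)"
```

```text
turn [ 0.001 -0.001  0.003] shift [ 0.009 -0.025  0.322] | pos [ 0.4456 -0.2737  0.0944] F [0.3 0.1 0.5] grip 0.552 0.0 t 15.5 j [-0.78  0.17  1.86  0.    1.12 -2.36]
```

```bash
python3 -m creep '[[0,0,0,0.005,-0.01,0.1,0.1],[0,0,0,0.005,-0.01,0.2,0.1],[0,0,0,0.005,-0.01,0.29,0.1],[0,0,0,0.005,-0.01,0.32,0.1],[0,0,0,0.005,-0.01,0.32,-1],[0,0,0,0.005,-0.01,0.32,-1],[0,0,0,0.005,-0.01,0.32,-1],[0,0,0,0.005,-0.01,0.32,-1],[0,0,0,0.005,-0.01,0.32,-1],[0,0,0,0.005,-0.01,0.32,-1]]' 25
python3 -m creep '[[0,0,0,0,0,-0.08,-1],[0,0,0,0,0,-0.2,-1],[0,0,0,0,0,-0.35,-1],[0,0,0,0,0,-0.45,-1],[0,0,0,0,0,-0.5,-1],[0,0,0,-0.01,0.1,-0.5,-1],[0,0,0,-0.02,0.25,-0.5,-1],[0,0,0,-0.03,0.4,-0.5,-1],[0,0,0,-0.04,0.6,-0.5,-1],[0,0,0,-0.05,0.8,-0.5,-1],[0,0,0,-0.06,0.95,-0.5,-1],[0,0,0,-0.06,1,-0.5,-1],[0,0,0,-0.06,1,-0.5,-1]]'
python3 -m creep '[[0,0,0,-0.01,0.1,0,-1],[0,0,0,-0.02,0.25,0,-1],[0,0,0,-0.03,0.4,0,-1],[0,0,0,-0.04,0.6,0,-1],[0,0,0,-0.05,0.8,0,-1],[0,0,0,-0.07,0.95,0,-1],[0,0,0,-0.07,1,0,-1],[0,0,0,-0.07,1,0,-1],[0,0,0,-0.07,1,0,-1]]'
python3 -c "from h import *;go(.470,.153,.043,0)"
```

```text
time: 16.5
position: [0.4449, -0.2778, 0.0316]
ee_rot: [0.001, -0.0, 1.0, -0.0]
contact_force: [-0.2, 2.1, 6.3]
grip_width: 0.253
grip_force: 25.0
time: 17.8
position: [0.4554, -0.0763, 0.1295]
ee_rot: [-0.001, -0.001, 1.0, 0.0]
contact_force: [-0.2, -0.3, -3.3]
grip_width: 0.253
grip_force: 25.0
time: 18.7
position: [0.4703, 0.1212, 0.1302]
ee_rot: [-0.0, 0.0, 1.0, -0.0]
contact_force: [0.5, -0.8, -3.2]
grip_width: 0.254
grip_force: 25.0
turn [-0.001 -0.001 -0.001] shift [0.001 0.16  0.436] | pos [0.4703 0.1212 0.1302] F [ 0.5 -0.8 -3.2] grip 0.254 25.0 t 18.7 j [ 0.    0.02  1.94 -0.    1.19 -1.57]
```

```bash
python3 -m creep '[[0,0,0,0,0.1,0,-1],[0,0,0,0,0.16,0,-1],[0,0,0,0,0.16,0.1,-1],[0,0,0,0,0.16,0.2,-1],[0,0,0,0,0.16,0.3,-1],[0,0,0,0,0.16,0.38,-1],[0,0,0,0,0.16,0.42,-1],[0,0,0,0,0.16,0.434,-1],[0,0,0,0,0.16,0.434,-1]]'
python3 -m creep '[[0,0,0,0,0,0,0.1],[0,0,0,0,0,0,0.1],[0,0,0,0,0,0,0.1],[0,0,0,0,0,0,0.1],[0,0,0,0,0,0,0.1]]'
python3 -m creep '[[0,0,0,0,0,-0.1,0.1],[0,0,0,0,0,-0.25,0.1],[0,0,0,0,0,-0.45,0.1],[0,0,0,-0.1,-0.2,-0.45,0.1],[0,0,0,-0.15,-0.4,-0.45,0.1],[0,0,0,-0.2,-0.6,-0.45,0.1],[0,0,0,-0.25,-0.8,-0.45,0.1],[0,0,0,-0.3,-1,-0.45,0.1],[0,0,0,-0.3,-1,-0.45,0.1]]' >/dev/null
python3 -c "
from h import *
s=snap('scene','s3');go(.5327,-.2655,.130,-18.1)
cv2.imwrite('pics/s3c.png',cv2.resize(s['pixels'][90:310,110:370],None,fx=2.7,fy=2.7,interpolation=cv2.INTER_CUBIC))"
```

```text
time: 19.6
position: [0.4703, 0.1543, 0.0438]
ee_rot: [0.0, 0.0, 1.0, -0.0]
contact_force: [0.2, -0.2, -3.1]
grip_width: 0.254
grip_force: 25.0
time: 20.1
position: [0.4703, 0.1547, 0.0439]
ee_rot: [0.0, -0.0, 1.0, -0.0]
contact_force: [-0.2, -0.6, 0.3]
grip_width: 0.547
grip_force: 0.0
turn [-0.     0.     0.398] shift [-0.015 -1.091  0.019] | pos [ 0.5305 -0.0472  0.1337] F [ 0.1 -0.   0.1] grip 0.552 0.0 t 21.05 j [-0.32  0.14  1.81 -0.    1.2  -1.88]
```

View pics/s3c.png

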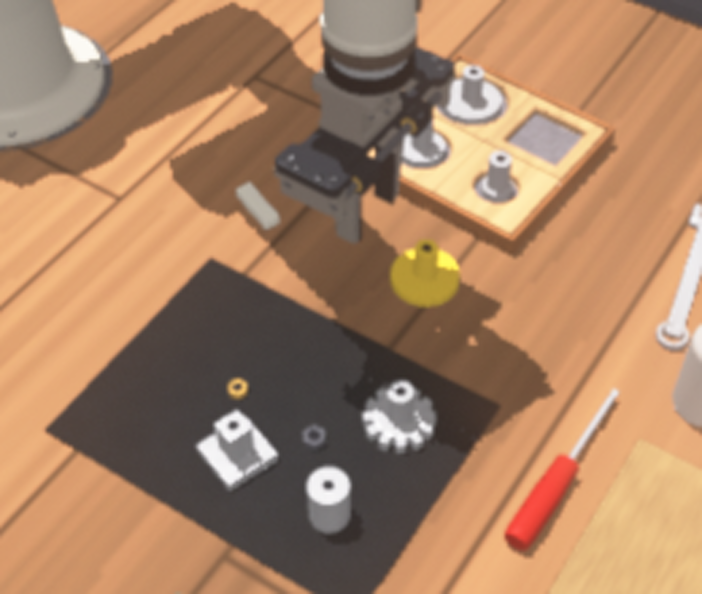

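The three rollers stand in their wells (crop: large 475,95; medium 425,145; small 497,180), and the gear and sleeve are untouched. Now the square stop, with an 18° turn.

```bash
python3 -m creep '[[0,0,0.1,0,-0.2,0,0.1],[0,0,0.2,0,-0.4,0,0.1],[0,0,0.3,0,-0.6,0,0.1],[0,0,0.4,-0.01,-0.8,0,0.1],[0,0,0.4,-0.015,-0.95,0,0.1],[0,0,0.4,-0.015,-1,0,0.1],[0,0,0.4,-0.015,-1,0,0.1]]' >/dev/null
python3 -c "from h import *;go(.5327,-.2655,.09,-18.1)"
```

```text
turn [ 0.001 -0.001  0.002] shift [-0.03  -0.098  0.217] | pos [ 0.5331 -0.245   0.1334] F [-0.9  0.1  0.2] grip 0.551 0.0 t 21.75 j [-0.64  0.27  1.65  0.    1.22 -1.89]
```

```bash
python3 -m creep '[[0,0,0,-0.03,-0.09,0,0.1],[0,0,0,-0.03,-0.09,0.1,0.1],[0,0,0,-0.03,-0.09,0.2,0.1],[0,0,0,-0.03,-0.09,0.2,0.1],[0,0,0,-0.03,-0.09,0.2,0.1]]' >/dev/null
python3 -c "
from h import *
go(.5327,-.2655,.03,-18.1); s=snap('wrist','w5')"
```

```text
turn [ 0.    -0.001  0.004] shift [-0.    -0.01   0.318] | pos [ 0.5333 -0.2636  0.0937] F [-0.8  0.6  0.1] grip 0.547 0.0 t 22.25 j [-0.66  0.34  1.65  0.    1.15 -1.92]
```

View pics/w5.png

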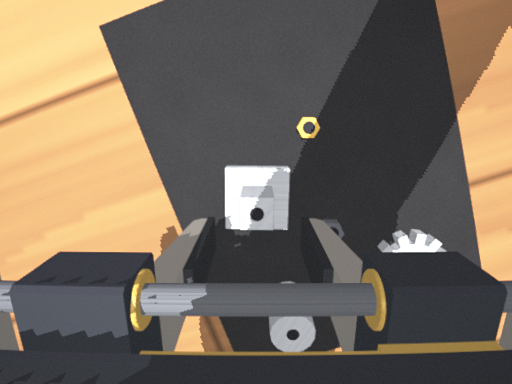

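The steel square stop is square to the fingers, its hole at (257,214) midway between them, and the sleeve (292,330) is clear. Gripping and lifting.

```bash
python3 -m creep '[[0,0,0,0,-0.004,0.1,0.1],[0,0,0,0,-0.004,0.2,0.1],[0,0,0,0,-0.004,0.29,0.1],[0,0,0,0,-0.004,0.318,0.1],[0,0,0,0,-0.004,0.318,-1],[0,0,0,0,-0.004,0.318,-1],[0,0,0,0,-0.004,0.318,-1],[0,0,0,0,-0.004,0.318,-1],[0,0,0,0,-0.004,0.318,-1],[0,0,0,0,-0.004,0.318,-1]]' 30
python3 -m creep '[[0,0,0,0,0,-0.08,-1],[0,0,0,0,0,-0.2,-1],[0,0,0,0,0,-0.35,-1],[0,0,0,0,0,-0.45,-1],[0,0,0,0,0,-0.5,-1],[0,0,-0.1,0,0,-0.5,-1],[0,0,-0.2,0,0,-0.5,-1],[0,0,-0.31,0,0,-0.5,-1],[0,0,-0.31,0,0,-0.5,-1],[0,0,-0.31,0,0,-0.5,-1]]'
python3 -c "from h import *;go(.576,.2445,.043,-4.1)"
```

```text
time: 23.3
position: [0.5339, -0.2653, 0.0314]
ee_rot: [0.001, 0.156, 0.988, -0.0]
contact_force: [0.0, 1.6, 5.2]
grip_width: 0.26
grip_force: 30.0
time: 24.3
position: [0.5324, -0.2647, 0.1292]
ee_rot: [-0.001, 0.036, 0.999, 0.0]
contact_force: [-0.5, 0.7, -4.8]
grip_width: 0.258
grip_force: 30.0
turn [ 0.001 -0.002 -0.001] shift [-0.033  2.555  0.433] | pos [ 0.5324 -0.2647  0.1292] F [-0.5  0.7 -4.8] grip 0.258 30.0 t 24.3 j [-0.66  0.29  1.63 -0.    1.22 -2.16]
```

```bash
python3 -m creep '[[0,0,0,0,0.1,0,-1],[0,0,0,0,0.25,0,-1],[0,0,0,0,0.4,0,-1],[0,0,0,-0.01,0.6,0,-1],[0,0,0,-0.01,0.8,0,-1],[0,0,0,-0.01,1,0,-1]]' >/dev/null
python3 -m creep '[[0,0,0,0,0.2,0,-1],[0,0,0,0,0.4,0,-1],[0,0,0,-0.01,0.6,0,-1],[0,0,0,-0.01,0.8,0,-1],[0,0,0,-0.01,0.95,0,-1],[0,0,0,-0.01,1,0,-1]]' >/dev/null
python3 -m creep '[[0,0,0,0,0.2,0,-1],[0,0,0,0,0.4,0,-1],[0,0,0,-0.01,0.5,0,-1],[0,0,0,-0.01,0.55,0,-1],[0,0,0,-0.01,0.55,0,-1],[0,0,0,-0.01,0.55,0.1,-1],[0,0,0,-0.01,0.55,0.2,-1],[0,0,0,-0.01,0.55,0.2,-1],[0,0,0,-0.01,0.55,0.2,-1]]'
python3 -c "
from h import *
go(.576,.2445,.043,-4.1); s=snap('wrist','w6')"
```

```text
time: 26.4
position: [0.5747, 0.242, 0.0899]
ee_rot: [-0.001, 0.036, 0.999, -0.0]
contact_force: [0.3, -0.1, -3.5]
grip_width: 0.263
grip_force: 30.0
turn [-0.001 -0.001 -0.001] shift [-0.006  0.013  0.235] | pos [0.5747 0.242  0.0899] F [ 0.3 -0.1 -3.5] grip 0.263 30.0 t 26.4 j [ 0.21  0.41  1.56 -0.    1.17 -1.29]
```

View pics/w6.png

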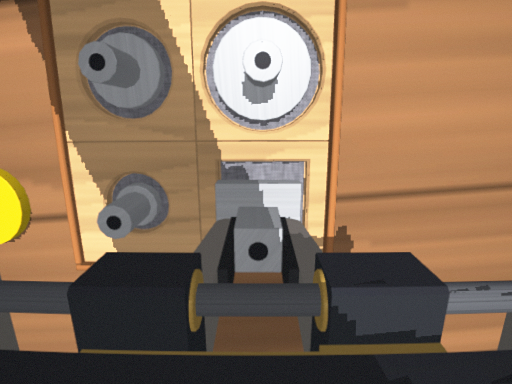

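The stop's foot (260,195) is parallel to the square well, whose edges are at 218 and 309, so it needs about 2 mm more in y. The three rollers sit flat in their wells. Lowering, releasing and backing away.

```bash
python3 -m creep '[[0,0,0,-0.005,0.012,0.05,-1],[0,0,0,-0.005,0.012,0.12,-1],[0,0,0,-0.005,0.012,0.18,-1],[0,0,0,-0.005,0.012,0.215,-1],[0,0,0,-0.005,0.012,0.234,-1],[0,0,0,-0.005,0.012,0.234,-1]]'
python3 -m creep '[[0,0,0,0,0,0,0.1],[0,0,0,0,0,0,0.1],[0,0,0,0,0,0,0.1],[0,0,0,0,0,0,0.1],[0,0,0,0,0,0,0.1]]'
python3 -m creep '[[0,0,0,0,0,-0.1,0.1],[0,0,0,0,0,-0.25,0.1],[0,0,0,0,0,-0.45,0.1],[0,0,0,0.2,0,-0.6,0.1],[0,0,0,0.4,0,-0.7,0.1],[0,0,0,0.6,-0.2,-0.7,0.1],[0,0,0,0.8,-0.4,-0.7,0.1],[0,0,0,0.8,-0.6,-0.7,0.1],[0,0,0,0.8,-0.8,-0.7,0.1],[0,0,0,0.8,-1,-0.7,0.1],[0,0,0,0.8,-1,-0.7,0.1],[0,0,0,0.8,-1,-0.7,0.1]]'
python3 - <<'E'
from h import *
s=snap('top','t4'); im=s['pixels']
print([proj(s,p).round(1) for p in [(.4776,.2518,.012),(.4705,.1531,.012),(.5692,.146,.012),(.5763,.2447,.012)]])
cv2.imwrite('pics/t4c.png',cv2.resize(im[140:270,90:360],None,fx=2.95,fy=2.95,interpolation=cv2.INTER_CUBIC))
E
```

```text
time: 27.05
position: [0.5756, 0.2455, 0.0423]
ee_rot: [-0.001, 0.035, 0.999, -0.0]
contact_force: [-0.7, -0.4, -4.5]
grip_width: 0.258
grip_force: 30.0
time: 27.55
position: [0.5764, 0.2457, 0.0437]
ee_rot: [0.0, 0.035, 0.999, 0.0]
contact_force: [-0.5, 0.1, -0.7]
grip_width: 0.55
grip_force: 0.0
time: 28.75
position: [0.4026, 0.057, 0.1835]
ee_rot: [0.0, 0.036, 0.999, 0.0]
contact_force: [0.2, 0.6, -0.3]
grip_width: 0.547
grip_force: 0.0
[array([121.5, 229.7]), array([159.3, 231.7]), array([161.9, 193.3]), array([124.4, 191.5])]
```

View pics/t4c.png

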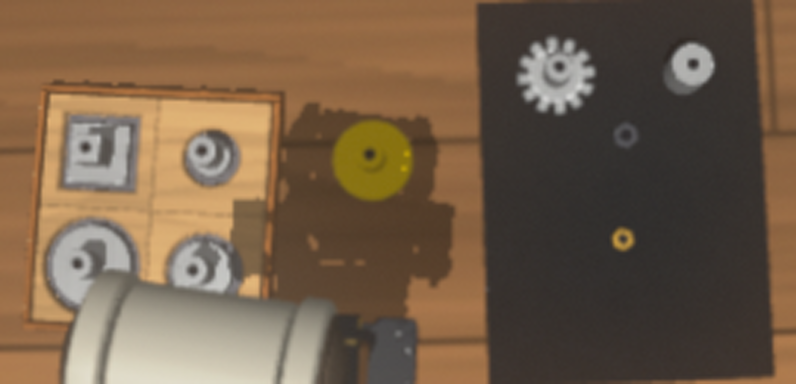

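All four parts sit flat and central in their wells: square (98,152), small (210,155), large (92,263) and medium (204,270). The gear (556,72) and sleeve (690,66) are where they began, and the arm touches nothing.

```bash
python3 -c "
from plant import close_job
print(close_job())"
```

```text
the job is handed in; nothing more can be done
None
```

The job is handed in: the last picture shows all three rollers and the square stop upright and central in their own wells, with the gear and sleeve untouched, though the hand-in returned no verdict.

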